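Hang a bin on the slat board and stand the glue in it

ROBOT

A 6-joint arm with a two-finger parallel gripper is mounted at the origin on the work surface. World frame = base frame: x ahead of the robot, y to its left, z up, the work surface at z = 0. Lengths are in mm, angles in degrees, forces in N, time in s.
With the tool pointing down it reaches from about 350 to 850 mm from the base axis. Payload 8.1 kg.
Tool frame: the origin (TCP) lies midway between the tips of the shut fingers; the grasp point (between the pads) lies 19 mm behind it; z points along the fingers, y is the line along which they close (so a half turn about z gives the same grasp; the last joint's range is limited). The gripper opens to 85 mm and grips with 20 to 120 N. Pads are 22 mm wide; open, the fingers measure 114 mm over their backs; the gripper's body (76 mm by 85 mm) begins 54 mm behind the grasp point. The pads swing forward as they close: fully open they stand 13 mm farther back than shut.
Start: joints at [70.909, 7.471, 85.268, -0, 87.261, -4.893], TCP at [147.141, 581.683, 231.292] pointing down, gripper open.
Joint ranges: [-169.43, 169.43], [-51.17, 129.36], [1.28, 143.12], [-76.62, 256.62], [0, 156.53], [-152.29, 152.29]. Speed limits (degrees/s): [136.94, 136.94, 159.86, 180, 180, 180].

INTERFACE

Orientations are given as [roll, pitch, yaw] about the fixed x, y, z axes, in that order (R = Rz(yaw) Ry(pitch) Rx(roll)).
In Python, from bench import sense, snapshot, order, finder gives the robot as it stands.
- The arm moves only by the tool send_rows, never from a script. Its argument "steps" is a list of rows, each a list of 2 entries, a list of its own where there are three numbers: the shift along the world's x, y, z in units of 30 mm (1.0 is 30 mm), then the turn, a rotation vector about the world's x, y, z in rad. In form: [[[dx, dy, dz], [wx, wy, wz]], ...]. A call has 1 to 10 rows; each row is the pose to reach, as a shift and turn from the pose commanded when the call began; what a row does not reach only later rows make up. A row lasts 1/8 s, in which the tool goes at most 62.5 mm and 10.7 degrees, less where a joint would pass 70% of its speed; a pose out of reach is approached as far as the arm can. A call with a gripper value outside its range is refused whole. "fingers" is the closure, from 0 (fully open) to 1 (shut), set as the call begins (left out, the last holds). The fingers move at their own pace and stop on an object; "squeeze" is the grip in N (left out, the last holds). Time passes only in rows, so rows that repeat a pose let the fingers close. It gives the time, the measured TCP pose, the force, the opening and the grip force at its end, in the units of the state.
- sense(): the state, without advancing time (a new reading comes with each control period).
- snapshot(name): name is "scene" or "top" or "wrist"; returns a dict with "img" (420x560x3 uint8, red, green, blue), "K" (3x3 intrinsics, pixels), "k1" (the pictures are not rectified: a ray, as slopes to the right and down, at radius r is drawn at 1 + k1 r^2 times it, then the intrinsics apply), "pose" (4x4, takes a point from camera to world coordinates). Camera axes: x right, y up, looking along -z (the intrinsics and any distortion apply to the point x, -y, -z); pixel columns grow to the right and rows downward; lengths in mm; the calibration is good to about 2 mm. A picture is of the moment at which its call begins. There is no depth.
- order.hand_in(): hands the job in; it is judged then, once.
Trained networks look in the newest picture that a camera, given by its name, has taken for a name from the list of things; names that differ only in an ending like _2 or _b are one class to them, and where a whole thing is asked for, a point or a joint stands for the part that bears it (a point fixed in the world has none). Each returns a list of dicts, best first, with "confidence" (0 to 1); they miss things now and then, are a little off and sometimes report something else, mostly with a low value. They report only what shows in the picture. A call takes as long as a camera call. They do not tell look-alikes from the thing itself.
- finder.find_in(label, camera): "box" ([left, top, width, height] as shares, 0 to 1, of the picture: columns of its width, rows of its height, round what is visible of it).
- finder.trace(label, camera): "mask" (420x560 bool, what is visible of it) and "box" ([left, top, width, height] as shares, 0 to 1, of the picture: columns of its width, rows of its height, round what is visible of it).
- finder.pinpoint(label, camera): "at" ([column, row] as shares, 0 to 1, of the picture: columns of its width, rows of its height: a listed point, or the origin of a listed thing).
The state is a dict: "time": time; "joint_pos": joint angles; "qd": joint speeds; "joint_efforts": joint torques, N m; "tool_pos": TCP position; "tcp_rot": TCP orientation; "ft_force": force on the tool from outside, world axes, zero at the start; "wrist_torque": the same for the moment, N m; "finger_gap": finger opening in mm; "grip_force": force on a finger pad.
Only numpy, scipy, OpenCV 4.12 (cv2) and the standard library are available. Lean on these libraries where they do the work, as an engineer would, in place of code of your own. Each camera call takes 0.05 s, during which the arm holds its last target. There are 200 camera calls.

TASK

Hang the empty blue bin from the top groove of the slat board, in the gap midway between the red and the green bin: tip its steel lip into the groove, swing the bin down until it hangs fully home, flat on the board, and let go; then stand the white glue bottle with the red cap upright in it. The board is clamped at a different height each day, so feel for the groove, and never force or knock the bin or the stand; leave everything else where it is.

Things in the scene. Friction and masses are not known exactly. Their poses are not given: they have to be found in the camera images.
- stand: Counter stand fixed to the bench with a wood-faced slat board, 420 wide, 170 high, 23 thick, leaning back 10 deg, its front to the robot. Origin on the bench, mid-board, in the plane of the front face; x level to the board's back, y left along it, z up. Carries a red bin (150 left of the middle) and a green one (150 right), fixed, shaped as the blue, in the top groove, whose ends are capped.
- board_top (a point): Middle of the board's flat top edge (23 deep), on the front face, at the lowest setting; axes as groove. The board slides on its uprights: with its grooves and bins it is clamped 5 to 55 mm higher than this along its face (z), each time differently, and the measured poses do NOT show it: feel for it. The top groove's lower lip is always 45 below the top edge; nothing gives way.
- groove (a point): Middle of the top groove at its lower lip, on the front face, at the board's lowest setting (truly 5 to 55 higher along z). x into the board, square to its face, y left along it, z up the face. Section: mouth z 0 to 12 through front lips 5 thick (x 0 to 5); behind, a cavity x 5 to 17 reaching 10 above and 10 below the mouth. A like groove lies 75 below.
- bin: Empty blue plastic bin, upright and loose on the bench, 0.11 to 0.21 kg. Origin: centre of underside; x to its back (which has the hook), z up. Outside 84 (x) by 66 (y), inside 77 by 60; floor 3 thick, side walls 40 high (grip across them), front 28; flat back plate 67 high, rear face at x=42. Hung home the plate lies on the board, the bin upright to it within 0.05 rad.
- bin_hook (a point): Steel hook's root on the bin (bin frame 42,0,64; bin axes): underside of the tongue at the plate. Hook 46 wide, 3 thick: tongue 10.5 back, end turned up to 17 above this point. Goes in along the lip's length with the bin's front tipped up about 50 deg from hung, about 2 mm clear all round, then swings down. Home: this point on the groove's lower lip, x 0 to -2.5.
- glue: White glue bottle with yellow band and red pointed cap, upright and loose on the bench, 0.06 to 0.12 kg, 32 diameter up to 80 high, shoulder above, tip at 122. Origin: centre of its underside; z up. In the bin its upper half stands above the walls.
- amber: Amber bottle with black cap and paper label, same shape as the glue bottle (32 diameter, 122 high), loose. Leave it. The blue bin, the glue and this bottle share three places on the bench (left, middle, right), in any order. Origin: centre of underside.
- jar: Polish jar, 75 diameter, 92 high, black and yellow with a clear top, on the left. Leave it. Origin: centre of underside.
- tea: Tea glass on a white saucer (112 diameter, 85 high), on the right. Leave it. Origin: centre of underside.
- awl: Awl with wooden handle, 215 long, 26 thick, lying near left. Leave it. Origin: under the front of the handle.
- shears: Shears with black finger loops, 240 long, 11 high, lying on the right. Leave them. Origin: near the pivot, on the bench.
Things that resemble listed ones, but are neither listed nor needed, are in the scene too. What is shaped like the glue but pink or purple is not meant.

How it is judged (in metres and radians):
On the way:
1. the blue bin hangs home in the top groove, between the red and the green bin, let go (x of bin_hook in the frame of groove between -0.0045 and 0.003 m and z of bin_hook in the frame of groove between 0.001 and 0.059 m and y of bin_hook in the frame of groove between -0.045 and 0.045 m and angle between the z axis of bin and the z axis of groove, either way round below 0.09 rad and angle between the y axis of bin and the y axis of groove, either way round below 0.07 rad and contact force between the fingers and bin below 0.1 N and linear speed of bin below 0.02 m/s), for 0.2 s.
At the end, for the whole second after the job is handed in: Blue bin hangs free and still in the top groove: hook within 45 mm of mid-board, 1 to 59 mm above its lowest setting, -4.5 to 3 mm of the face, upright within 0.09 rad, square within 0.07. Glue stands still in it: within 36 x 30 mm of centre, 18 mm of underside, lean under 0.6 rad (all of step 1 and x of glue in the frame of bin between -0.036 and 0.036 m and y of glue in the frame of bin between -0.03 and 0.03 m and z of glue in the frame of bin between -0.002 and 0.018 m and angle between glue's own z axis and vertical below 0.6 rad and linear speed of glue below 0.02 m/s); the robot touches nothing.
It fails at once if the bin or anything else presses or knocks the stand, its board or its bins with more than 35 N (contact force between any of bin, the arm, the fingers and stand above 35 N).
It fails at once if the glue bottle is dropped or rammed into the bin (more than 20 N) (contact force between glue and bin above 20 N).
It fails at once if the amber bottle, jar, tea glass, awl or shears is shifted by more than 30 mm (distance of any of amber, jar, tea, awl, shears from where it was at the start of the episode above 0.03 m).
It also fails if it takes over 72 s, if anything falls off the work surface, if the arm or the gripper's body presses on something with over 40 N, if the wrist force passes 120 N, or if a joint passes its speed limit or range.

## Working session

There is one attempt and no reset: what is moved stays moved. The work goes in short steps, Python scripts to look and compute and a tool call to move; the robot and the scene stay as the last step left them, time stands still between calls to the robot, and variables do not carry over. Pictures are saved under pics/ and viewed, at most 10 in all, crops included, and the job is handed in when it is done.

Besides the shell and the picture viewer there is one more tool, called after ">>>" as name([rows], argument=value, ...), one row to a line, values as JSON. send_rows: Moves the arm, as the interface text tells. Its arguments: {"type":"object","properties":{"steps":{"type":"array"},"fingers":{"type":"number"},"squeeze":{"type":"number"}},"required":["steps"]}

```bash
mkdir -p pics; ls
cat > h.py <<'E'
import numpy as np, cv2
from bench import sense, snapshot, order, finder
def ray(s,u,v):
    K=np.array(s["K"]);x=(u-K[0,2])/K[0,0];y=(v-K[1,2])/K[1,1]
    rd=np.hypot(x,y);r=rd
    for _ in range(20): r=rd/(1+s["k1"]*r*r)
    f=r/rd if rd>0 else 1
    P=np.array(s["pose"]);d=P[:3,:3]@np.array([x*f,-y*f,-1.]);return P[:3,3],d
def onz(s,u,v,z):
    o,d=ray(s,u,v);return o+d*(z-o[2])/d[2]
def proj(s,p):
    P=np.array(s["pose"]);K=np.array(s["K"]);c=P[:3,:3].T@(np.array(p)-P[:3,3])
    x,y=c[0]/-c[2],-c[1]/-c[2];f=1+s["k1"]*(x*x+y*y)
    return K[0,0]*x*f+K[0,2],K[1,1]*y*f+K[1,2]
def tri(rs):
    A=0;b=0
    for o,d in rs:
        d=d/np.linalg.norm(d);M=np.eye(3)-np.outer(d,d);A=A+M;b=b+M@o
    return np.linalg.solve(A,b)
E
cat > a.py <<'E'
from h import *
S={}
for c in("scene","top"):
    s=S[c]=snapshot(c);cv2.imwrite(f"pics/{c}.png",s["img"][:,:,::-1])
    print(c,np.round(s["pose"],3).tolist(),s["K"][0][0],s["k1"])
    for l in("stand","bin","glue","amber","board_top","groove","bin_hook"):
        for d in finder.pinpoint(l,c)[:5]:
            u,v=d["at"][0]*560,d["at"][1]*420
            print(l,round(d["confidence"],2),round(u),round(v),onz(s,u,v,0).round())
print(sense())
E
python3 a.py
```

```text
pics
scene [[0.563, -0.646, 0.515, 1198.822], [0.826, 0.428, -0.366, -519.661], [0.016, 0.632, 0.775, 1130.981], [0.0, 0.0, 0.0, 1.0]] 459.1158391757362 -0.03450436044420866
stand 0.6 307 271 [673. -69.   0.]
stand 0.31 140 262 [ 380. -454.    0.]
bin 0.79 286 201 [421.  29.   0.]
glue 0.74 223 243 [ 451. -220.    0.]
glue 0.63 229 261 [ 518. -238.    0.]
glue 0.57 205 226 [ 366. -235.    0.]
glue 0.53 357 141 [327. 404.   0.]
glue 0.51 224 223 [ 391. -182.    0.]
amber 0.68 347 174 [436. 271.   0.]
amber 0.52 220 244 [ 451. -228.    0.]
board_top 0.88 320 239 [601.  30.   0.]
groove 0.71 318 246 [619.  10.   0.]
bin_hook 0.85 295 202 [443.  50.   0.]
top [[-0.019, 0.993, -0.112, 347.389], [-1.0, -0.017, 0.019, -13.251], [0.017, 0.113, 0.993, 1604.622], [0.0, 0.0, 0.0, 1.0]] 511.576007034712 -0.05915958246559067
stand 0.9 293 170 [670. -57.   0.]
bin 0.89 268 243 [438.  25.   0.]
glue 0.69 348 239 [ 445. -226.    0.]
glue 0.68 351 262 [ 373. -232.    0.]
glue 0.66 332 259 [ 386. -175.    0.]
glue 0.16 298 150 [734. -74.   0.]
amber 0.73 300 152 [728. -80.   0.]
amber 0.47 189 243 [44
[... 155 characters left out ...]
7.  32.   0.]
{'time': 0.8, 'joint_pos': array([ 7.09069099e+01,  7.47184939e+00,  8.52668706e+01, -2.45000594e-03,
        8.72620773e+01, -4.89372902e+00]), 'qd': array([-0.00555379,  0.0647688 , -0.04379474,  0.00210111, -0.05328689,
       -0.02782373]), 'joint_efforts': array([ 2.60842862e-03, -5.69228983e+01, -5.00864303e+01,  2.00939267e-04,
        1.81655719e-04, -9.10708394e-06]), 'tool_pos': array([147.17958469, 581.67265575, 231.29401221]), 'tcp_rot': array([-1.79998997e+02,  2.37027548e-03,  1.65800756e+02]), 'ft_force': array([-0.97458515, -0.14688967, -0.43503997]), 'wrist_torque': array([0.01049729, 0.09479965, 0.00656555]), 'grip_force': 0.0, 'finger_gap': 85.31661537694488}
```

View pics/scene.png

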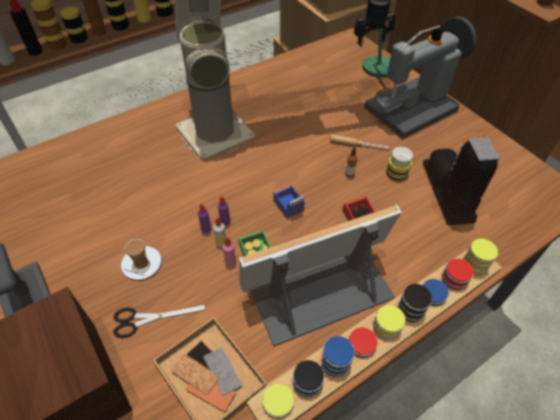

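View pics/top.png

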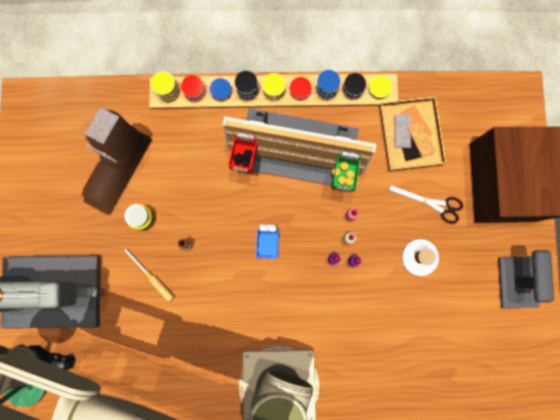

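The scene view shows the blue bin at (289,202) and the board seen from behind. The white bottle at (219,232) stands among two purple ones and a pink one. In the top view, the bin is at (268,242), the stand at (293,145), the white bottle at (350,239), and the amber bottle at (185,243).

```bash
cat > b.py <<'E'
from h import *
S={c:snapshot(c) for c in("scene","top","wrist")}
for l in("stand","board_top","groove","bin","bin_hook"):
    r=[]
    for c in("scene","top"):
        ds=finder.pinpoint(l,c)
        if ds: r.append(ray(S[c],ds[0]["at"][0]*560,ds[0]["at"][1]*420))
    if len(r)==2: print(l,tri(r).round(1))
for n,a,b in(("boardL",(398,212),(226,122)),("boardR",(243,265),(373,150))):
    print(n,tri([ray(S["scene"],*a),ray(S["top"],*b)]).round(1))
im=S["top"]["img"]; hsv=cv2.cvtColor(im,cv2.COLOR_RGB2HSV)
m=cv2.inRange(hsv,(100,120,60),(130,255,255));m[:205]=0;m[275:]=0;m[:,:240]=0;m[:,300:]=0
p=cv2.findNonZero(m);R=cv2.minAreaRect(p);print(R)
c=cv2.boxPoints(R);print([onz(S["top"],*q,35)[:2].round() for q in c])
print("glue",onz(S["top"],350,239,100).round(),np.round(S["wrist"]["pose"],2).tolist(),S["wrist"]["K"][0][0])
cv2.imwrite("pics/crop.png",np.hstack([cv2.resize(im[195:285,310:380],None,fx=5,fy=5,interpolation=2),cv2.resize(im[100:190,215:285],None,fx=5,fy=5,interpolation=2)])[:,:,::-1])
E
python3 b.py
```

```text
stand [ 663.9 -282.8  281.3]
board_top [709.7 -73.6 212.7]
groove [695.9 -65.6 157.7]
bin [433.8  24.1  -0.8]
bin_hook [471.8  33.3  46.6]
boardL [763.7 133.1 227. ]
boardR [ 678.7 -272.9  222.7]
((267.3079833984375, 243.3404083251953), (20.524364471435547, 27.515628814697266), 2.8624050617218018)
[array([395.,  61.]), array([479.,  55.]), array([475.,  -8.]), array([391.,  -2.])]
glue [ 440. -219.  100.] [[0.25, -0.94, -0.25, 82.53], [0.97, 0.24, 0.06, 597.25], [0.0, -0.26, 0.96, 374.57], [0.0, 0.0, 0.0, 1.0]] 326.39883136279934
```

View pics/crop.png

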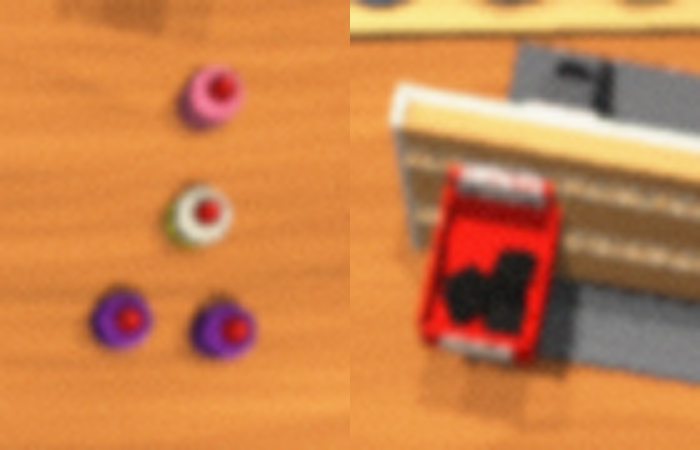

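The glue is the white bottle with the yellow band and red cap, at (350,239) in the top view. Its look-alikes are pink (352,214) and purple (334,259) and (355,261), and the crop confirms which is which. Next I go in front of the board for a close look.

>>> send_rows([
  [[2,-2,2],[0,0,0]],
  [[13.5,-20.5,3],[-0.089,-0.427,0.04]],
  [[13.5,-20.5,3],[-0.089,-0.427,0.04]],
  [[13.5,-20.5,3],[-0.089,-0.427,0.04]],
  [[13.5,-20.5,3],[-0.089,-0.427,0.04]],
  [[13.5,-20.5,3],[-0.089,-0.427,0.04]],
  [[13.5,-20.5,3],[-0.089,-0.427,0.04]],
  [[13.5,-20.5,3],[-0.089,-0.427,0.04]],
  [[13.5,-20.5,3],[-0.089,-0.427,0.04]],
  [[13.5,-20.5,3],[-0.089,-0.427,0.04]],
], fingers=1)

```text
time: 2.7
tool_pos: [485.4, 70.8, 312.3]
tcp_rot: [179.4, 25.1, 168.0]
ft_force: [0.3, 1.1, -0.2]
finger_gap: 0.3
grip_force: 0.0
```

>>> send_rows([
  [[2,-3,0.5],[0,0,0]],
  [[2,-3,0.5],[0,0,0]],
  [[2,-3,0.5],[0,0,0]],
  [[2,-3,0.5],[0,0,0]],
])

```text
time: 3.2
tool_pos: [544.2, -17.2, 326.1]
tcp_rot: [179.4, 24.9, 167.9]
ft_force: [0.5, -0.0, 0.7]
finger_gap: -0.0
grip_force: 0.0
```

```bash
cat > c.py <<'E'
from h import *
s=snapshot("wrist");cv2.imwrite("pics/w1.png",s["img"][:,:,::-1])
np.savez("w1.npz",**{k:np.array(s[k]) for k in("img","K","k1","pose")})
for l in("board_top","groove","stand","bin"):
    for d in finder.pinpoint(l,"wrist")[:3]: print(l,round(d["confidence"],2),d["at"][0]*560,d["at"][1]*420)
print(np.round(s["pose"],3).tolist())
E
python3 c.py
```

```text
groove 0.87 266.504 236.87999999999997
stand 0.64 265.71999999999997 149.1
[[0.205, -0.747, -0.633, 425.999], [0.979, 0.163, 0.125, 5.704], [0.01, -0.645, 0.764, 428.175], [0.0, 0.0, 0.0, 1.0]]
```

View pics/w1.png

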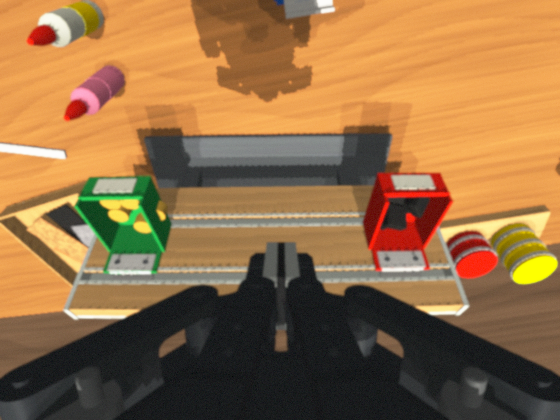

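The wrist view looks at the board upside down. The top edge is near row 312 (corners about (66,314) and (466,312)). The board bottom is near row 187, with green at (130,220) and red at (408,220). I enlarge the ends.

```bash
python3 -c "
import cv2,numpy as np
i=cv2.imread('pics/w1.png')
f=lambda x:cv2.resize(i[170:330,x:x+110],None,fx=3.5,fy=3.5,interpolation=2)
cv2.imwrite('pics/w1c.png',np.hstack([f(60),f(365)]))"
```

```text
(no output)
```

View pics/w1c.png

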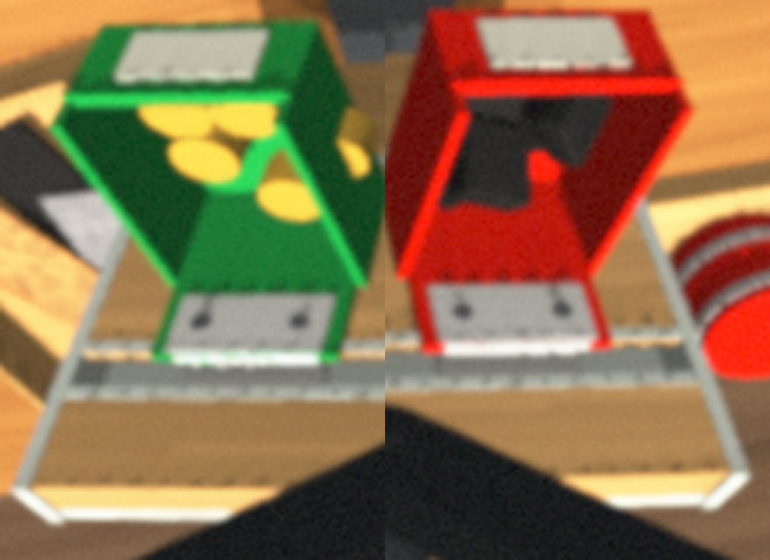

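```bash
cat > d.py <<'E'
from h import *
from scipy.optimize import least_squares
s=dict(np.load("w1.npz"))
def ax(ps):
    c,n=np.cos(ps),np.sin(ps);y=np.array([-n,c,0]);h=np.array([c,n,0]);t=np.radians(10)
    return h*np.cos(t)-np.array([0,0,np.sin(t)]),y,h*np.sin(t)+np.array([0,0,np.cos(t)])
def pt(q,x,y,z):
    X,Y,Z=ax(q[3]);return q[:3]+x*X+y*Y+z*Z
obs=[((0,-210,0),(64.3,310)),((0,210,0),(468.7,305.7))]
f=lambda q:np.concatenate([np.subtract(proj(s,pt(q,*a)),b) for a,b in obs])
r=least_squares(f,[715,-70,225,-.2]);q=r.x;print(q.round(2),np.degrees(q[3]),r.fun.round(2))
for n,p in dict(bot=(0,0,-170),lipL=(0,-185,-45),lipLin=(5,-185,-45),upL=(0,-185,-33),upLin=(5,-185,-33),lipR=(0,185,-45),upR=(0,185,-33),backL=(23,-210,0),backR=(23,210,0)).items():
    u,v=proj(s,pt(q,*p));print(n,round(u,1),round(v,1),"crop",round((u-(60 if u<200 else 365))*3.5+(0 if u<200 else 385)),round((v-170)*3.5))
X,Y,Z=ax(q[3]);print("stand origin (bottom along face to z=0)",(q[:3]-Z*q[2]/Z[2]).round(1),"lip",pt(q,0,0,-45).round(1))
E
python3 d.py
```

```text
[ 7.1154e+02 -6.7620e+01  2.4534e+02 -2.0000e-01] -11.459724272929835 [ 0.  0. -0. -0.]
bot 268.1 187.2 crop 46 60
lipL 101.3 271.5 crop 144 355
lipLin 103.2 273.6 crop 151 363
upL 97.7 281.3 crop 132 389
upLin 99.7 283.4 crop 139 397
lipR 432.6 267.9 crop 622 342
upR 435.8 277.6 crop 633 377
backL 75.1 318.3 crop 53 519
backR 459.4 314.2 crop 715 505
stand origin (bottom along face to z=0) [669.1 -59.    0. ] lip [703.9 -66.1 201. ]
```

>>> send_rows([
  [[1.5,-0.4,0],[0.03,0.15,0]],
  [[3,-0.9,0],[0.06,0.3,0]],
  [[4.5,-1.3,0],[0.09,0.45,0]],
  [[6.05,-1.78,-0.5],[0.122,0.6,0]],
  [[6.05,-1.78,-1.5],[0.122,0.6,0]],
  [[6.05,-1.78,-2.2],[0.122,0.6,0]],
  [[6.05,-1.78,-2.27],[0.122,0.6,0]],
  [[6.05,-1.78,-2.27],[0.122,0.6,0]],
])

```text
time: 4.45
tool_pos: [726.1, -69.9, 259.5]
tcp_rot: [179.7, -10.0, 168.1]
ft_force: [-0.4, -0.5, 0.6]
finger_gap: 0.2
grip_force: 0.0
```

>>> send_rows([
  [[-0.023,0.005,-0.13],[0,0,0]],
  [[-0.045,0.009,-0.26],[0,0,0]],
  [[-0.06,0.012,-0.34],[0,0,0]],
  [[-0.06,0.012,-0.34],[0,0,0]],
])

```text
time: 4.95
tool_pos: [724.0, -70.3, 248.4]
tcp_rot: [179.7, -10.1, 168.0]
ft_force: [-0.7, -0.3, 0.1]
finger_gap: 0.2
grip_force: 0.0
```

>>> send_rows([
  [[-0.006,0.001,-0.033],[0,0,0]],
  [[-0.011,0.002,-0.066],[0,0,0]],
  [[-0.017,0.003,-0.1],[0,0,0]],
])

```text
time: 5.32
tool_pos: [723.8, -70.3, 244.9]
tcp_rot: [179.7, -10.1, 168.0]
ft_force: [-0.0, 0.9, -0.2]
finger_gap: -0.0
grip_force: 0.0
```

>>> send_rows([
  [[-0.006,0.001,-0.033],[0,0,0]],
  [[-0.006,0.001,-0.033],[0,0,0]],
])

```text
time: 5.58
tool_pos: [723.5, -70.2, 243.9]
tcp_rot: [179.7, -10.1, 168.0]
ft_force: [0.3, 0.3, 0.2]
finger_gap: 0.0
grip_force: 0.0
```

>>> send_rows([
  [[-0.006,0.001,-0.033],[0,0,0]],
  [[-0.006,0.001,-0.033],[0,0,0]],
])

```text
time: 5.82
tool_pos: [723.4, -70.2, 243.0]
tcp_rot: [179.7, -10.1, 168.0]
ft_force: [0.2, -0.6, 0.9]
finger_gap: -0.1
grip_force: 0.0
```

>>> send_rows([
  [[-0.006,0.001,-0.033],[0,0,0]],
  [[-0.006,0.001,-0.033],[0,0,0]],
])

```text
time: 6.08
tool_pos: [723.2, -70.2, 242.0]
tcp_rot: [179.7, -10.1, 168.0]
ft_force: [0.6, 0.0, 0.5]
finger_gap: -0.0
grip_force: 0.0
```

>>> send_rows([
  [[-0.006,0.001,-0.033],[0,0,0]],
  [[-0.006,0.001,-0.033],[0,0,0]],
])

```text
time: 6.32
tool_pos: [723.2, -70.2, 241.9]
tcp_rot: [179.7, -10.0, 168.0]
ft_force: [-0.7, 0.5, 3.8]
finger_gap: -0.4
grip_force: 1.9
```

>>> send_rows([
  [[-0.006,0.001,-0.033],[0,0,0]],
  [[-0.006,0.001,-0.033],[0,0,0]],
])

```text
time: 6.58
tool_pos: [723.2, -70.2, 241.8]
tcp_rot: [179.7, -10.0, 168.0]
ft_force: [-1.2, 0.2, 8.3]
finger_gap: -0.1
grip_force: 3.7
```

>>> send_rows([
  [[-0.006,0.001,-0.033],[0,0,0]],
  [[-0.006,0.001,-0.033],[0,0,0]],
])

```text
time: 6.82
tool_pos: [723.2, -70.2, 241.8]
tcp_rot: [179.7, -9.9, 168.0]
ft_force: [-1.9, 0.4, 11.2]
finger_gap: 0.3
grip_force: 5.3
```

Contact is at TCP z = 241.9, about 1.3 mm below the visual estimate along the face. The contact is soft, about 4 N/mm. Now the bin.

>>> send_rows([
  [[0.1,0,0.6],[0,0,0]],
  [[0.3,0,2],[0,0,0]],
  [[-1.5,0.5,2],[-0.03,-0.17,0]],
  [[-3.5,1,2],[-0.03,-0.17,0]],
  [[-5.5,1.6,2],[-0.03,-0.17,0]],
  [[-7.5,2.2,1],[-0.03,-0.17,0]],
  [[-9.5,2.8,0],[-0.03,-0.17,0]],
  [[-10.8,3.2,-0.4],[-0.03,-0.17,0]],
  [[-10.8,3.2,-0.4],[-0.03,-0.17,0]],
  [[-10.8,3.2,-0.4],[-0.03,-0.17,0]],
], fingers=0)

```text
time: 8.07
tool_pos: [395.7, 26.7, 225.1]
tcp_rot: [179.4, -0.4, 168.1]
ft_force: [0.1, -0.5, -0.6]
finger_gap: 85.1
grip_force: 0.0
```

```bash
cat > e.py <<'E'
from h import *
s=snapshot("wrist");cv2.imwrite("pics/w2.png",s["img"][:,:,::-1])
np.savez("w2.npz",**{k:np.array(s[k]) for k in("img","K","k1","pose")})
for l,z in(("bin",0),("bin_hook",64)):
    for d in finder.pinpoint(l,"wrist")[:2]:
        u,v=d["at"][0]*560,d["at"][1]*420;print(l,round(d["confidence"],2),u,v,onz(s,u,v,z).round(1))
print(sense()["tool_pos"],sense()["tcp_rot"],sense()["joint_pos"].round())
E
python3 e.py
```

```text
bin 0.71 288.008 211.21800000000002 [437.3  28.5   0. ]
bin_hook 0.58 293.77599999999995 269.598 [481.   23.5  64. ]
[399.78986399  25.74158703 228.12682586] [ 1.79360687e+02 -8.79102439e-02  1.68074624e+02] [ -4. -25. 115.   1.  90. -82.]
```

View pics/w2.png

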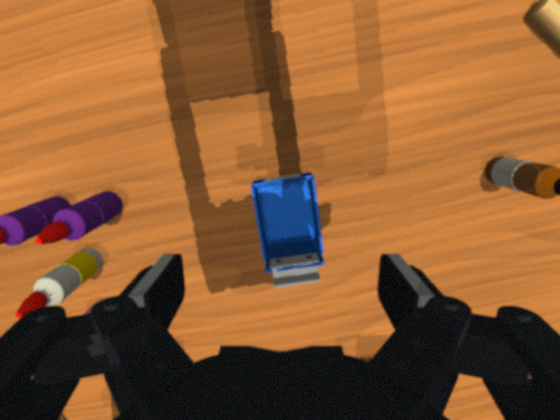

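The bin is upright at (288,225), hook bar at (297,278), front at (284,180). I take one enlarged crop for corners.

```bash
python3 -c "
import cv2
i=cv2.imread('pics/w2.png')[165:295,235:345]
cv2.imwrite('pics/w2c.png',cv2.resize(i,None,fx=4.6,fy=4.6,interpolation=2))"
```

```text
(no output)
```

View pics/w2c.png

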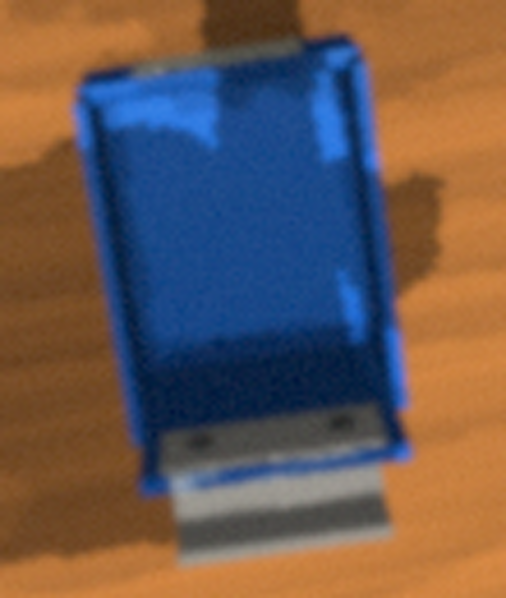

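```bash
cat > f.py <<'E'
from h import *
from scipy.optimize import least_squares
s=dict(np.load("w2.npz"))
obs=[((42,-33,67),(145,492)),((42,33,67),(410,452)),((52.5,-23,81),(183,562)),((52.5,23,81),(390,533)),((-42,-33,28),(83,82)),((-42,33,28),(355,40))]
def P(q,a):
    c,n=np.cos(q[2]),np.sin(q[2]);return [q[0]+c*a[0]-n*a[1],q[1]+n*a[0]+c*a[1],a[2]]
def f(q):return np.concatenate([np.subtract(proj(s,P(q,a)),(235+b[0]/4.6,165+b[1]/4.6)) for a,b in obs])
r=least_squares(f,[435,25,0],loss="soft_l1");print(r.x.round(1),np.degrees(r.x[2]),r.fun.reshape(-1,2).round(1).tolist())
E
python3 f.py
```

```text
[ 4.355e+02  2.800e+01 -1.000e-01] -3.6614817854382435 [[-3.7, -0.1], [3.3, -0.3], [-0.8, -0.6], [0.7, -0.6], [-1.2, 1.0], [1.3, 1.2]]
```

```bash
python3 -c "
from scipy.spatial.transform import Rotation as R
import numpy as np
print((R.from_rotvec(-np.radians(20)*np.array([.064,.998,0]))*R.from_euler('z',8.2,degrees=True)).as_rotvec().round(3))"
```

```text
[-0.047 -0.346  0.142]
```

>>> send_rows([
  [[0.3,0,-1],[-0.02,-0.17,0.07]],
  [[0.82,0.1,-2.5],[-0.047,-0.346,0.142]],
  [[0.82,0.1,-4],[-0.047,-0.346,0.142]],
  [[0.82,0.1,-4.77],[-0.047,-0.346,0.142]],
  [[0.82,0.1,-4.77],[-0.047,-0.346,0.142]],
  [[0.82,0.1,-4.77],[-0.047,-0.346,0.142]],
])

```text
time: 8.98
tool_pos: [424.8, 28.6, 86.1]
tcp_rot: [179.3, 19.9, 176.3]
ft_force: [0.9, -0.6, 1.0]
finger_gap: 84.9
grip_force: 0.0
```

```bash
python3 -c "
from h import *
s=sense();print(s['tool_pos'],s['tcp_rot'],s['joint_pos'])"
```

```text
[424.81707194  28.64377074  86.09561982] [179.34371751  19.88069341 176.26316436] [ -3.56549181 -38.42774557 140.73221248   0.7065973   57.81504015
 -90.21524468]
```

Kinematics fitted from three poses show a 20° tilt can't be reached at this near spot. So I will carry the bin farther out first and regrasp it there at 40°.

>>> send_rows([
  [[0.19,0,-0.7],[0.011,0.174,0]],
  [[0.19,0,-1.5],[0.011,0.174,0]],
  [[0.19,0,-2.2],[0.011,0.174,0]],
  [[0.19,0,-2.7],[0.011,0.174,0]],
  [[0.19,0,-2.7],[0.011,0.174,0]],
  [[0.19,0,-2.7],[0.011,0.174,0]],
], squeeze=40)

```text
time: 9.72
tool_pos: [430.6, 28.8, 4.7]
tcp_rot: [179.4, 9.9, 176.3]
ft_force: [0.6, 0.8, -0.1]
finger_gap: 85.6
grip_force: 0.0
```

>>> send_rows([
  [[0,0,0],[0,0,0]],
  [[0,0,0],[0,0,0]],
  [[0,0,0],[0,0,0]],
  [[0,0,0],[0,0,0]],
  [[0,0,0],[0,0,0]],
], fingers=1, squeeze=40)

```text
time: 10.35
tool_pos: [430.3, 28.9, 4.6]
tcp_rot: [179.4, 9.9, 176.3]
ft_force: [-1.5, 1.1, 5.7]
finger_gap: 65.3
grip_force: 44.4
```

>>> send_rows([
  [[0,0,0.3],[0,0,0]],
  [[0.2,-0.1,0.7],[0,0,0]],
  [[0.9,-0.5,0.7],[0,0,-0.04]],
  [[1.8,-1.1,0.7],[0,0,-0.08]],
  [[2.7,-1.6,0.7],[0,0,-0.12]],
  [[3.2,-1.9,0.7],[0,0,-0.136]],
  [[3.38,-2,0.5],[0,0,-0.136]],
  [[3.38,-2,0.2],[0,0,-0.136]],
  [[3.38,-2,0.02],[0,0,-0.136]],
  [[3.38,-2,0.02],[0,0,-0.136]],
])

```text
time: 11.6
tool_pos: [530.4, -30.9, 4.3]
tcp_rot: [179.4, 9.8, 168.5]
ft_force: [-3.1, -0.7, 6.5]
finger_gap: 65.5
grip_force: 46.8
```

>>> send_rows([
  [[0,0,0],[0,0,0]],
  [[0,0,0],[0,0,0]],
  [[0,0,0],[0,0,0]],
  [[0,0,0.5],[0,0,0]],
  [[0,0,1.8],[0,0,0]],
  [[0,0,2.5],[0,0,0]],
  [[0,0,2.5],[0,0,0]],
], fingers=0)

```text
time: 12.48
tool_pos: [532.6, -31.4, 82.1]
tcp_rot: [179.3, 10.1, 168.5]
ft_force: [-0.8, -0.8, 0.3]
finger_gap: 85.4
grip_force: 0.0
```

>>> send_rows([
  [[-0.5,0.1,1.5],[0,0,0]],
  [[-1.1,0.2,3.2],[0,0,0]],
  [[-1.1,0.2,3.6],[0,0,0]],
  [[-1.1,0.2,3.6],[0,0,0]],
])

```text
time: 12.98
tool_pos: [497.8, -25.2, 187.0]
tcp_rot: [179.4, 9.9, 168.5]
ft_force: [-0.8, 0.8, -0.1]
finger_gap: 85.3
grip_force: 0.0
```

```bash
cat > g.py <<'E'
from h import *
from scipy.optimize import minimize
def fit(s,q0):
    hsv=cv2.cvtColor(s["img"],cv2.COLOR_RGB2HSV)
    m=cv2.inRange(hsv,(103,110,30),(130,255,255));m=cv2.morphologyEx(m,cv2.MORPH_OPEN,np.ones((3,3)))
    n,l,st,ce=cv2.connectedComponentsWithStats(m)
    def P(q,a):
        c,n=np.cos(q[2]),np.sin(q[2]);return [q[0]+c*a[0]-n*a[1],q[1]+n*a[0]+c*a[1],a[2]]
    c0=proj(s,P(q0,(0,0,20)));i=min(range(1,n),key=lambda i:np.hypot(*(ce[i]-c0))-st[i,4]/20)
    hull=cv2.convexHull(cv2.findNonZero((l==i).astype(np.uint8)))
    M=np.zeros((1680,2240),np.uint8);cv2.fillConvexPoly(M,(hull*4).astype(np.int32),1)
    pts=[(x,y,0) for x in(-42,42) for y in(-33,33)]+[(-42,y,28) for y in(-33,33)]+[(x,y,40) for x in(-30,42) for y in(-33,33)]+[(42,y,67) for y in(-29,29)]
    def cost(q):
        h=cv2.convexHull((np.array([proj(s,P(q,a)) for a in pts])*4).astype(np.float32)).astype(np.int32)
        B=np.zeros_like(M);cv2.fillConvexPoly(B,h,1)
        return 1-(M&B).sum()/(M|B).sum()
    r=minimize(cost,q0,method="Nelder-Mead",options=dict(initial_simplex=np.array([q0]*4)+np.vstack([np.zeros(3),np.diag([6,6,.08])])))
    return r.x,r.fun,st[i]
if __name__=="__main__":
    q,e,st=fit(dict(np.load("w2.npz")),np.array([433,26,-.03]));print("check",q.round(2),np.degrees(q[2]),e,st)
    s=snapshot("wrist");cv2.imwrite("pics/w3.png",s["img"][:,:,::-1])
    q,e,st=fit(s,np.array([537,-32,-.2]));print(q.round(2),np.degrees(q[2]),e,st,sense()["tool_pos"])
    for l,z in(("bin",0),("bin_hook",64)):
        for d in finder.pinpoint(l,"wrist")[:1]: print(l,onz(s,d["at"][0]*560,d["at"][1]*420,z).round(1))
E
python3 g.py
```

```text
check [ 4.3333e+02  2.7200e+01 -6.0000e-02] -3.223661267473133 0.11253427972253593 [ 252  174   71   91 4814]
[ 5.3703e+02 -3.2670e+01 -2.1000e-01] -12.125433047077884 0.1399914779245468 [ 244  150   73   96 6098] [497.01263598 -25.03513765 185.43880209]
bin [536.7 -27.    0. ]
bin_hook [580.4 -42.8  64. ]
```

>>> send_rows([
  [[0.3,0,-0.5],[-0.03,-0.15,0]],
  [[0.8,-0.1,-1.5],[-0.06,-0.3,0]],
  [[1.3,-0.23,-2.5],[-0.09,-0.444,0]],
  [[1.32,-0.23,-3.4],[-0.09,-0.444,0]],
  [[1.32,-0.23,-3.6],[-0.09,-0.444,0]],
  [[1.32,-0.23,-3.6],[-0.09,-0.444,0]],
  [[1.32,-0.23,-3.6],[-0.09,-0.444,0]],
  [[1.32,-0.23,-3.6],[-0.09,-0.444,0]],
])

```text
time: 14.12
tool_pos: [538.2, -32.2, 80.4]
tcp_rot: [179.3, 35.9, 168.5]
ft_force: [-1.2, 0.2, 0.2]
finger_gap: 85.4
grip_force: 0.0
```

>>> send_rows([
  [[0,0,-0.8],[0,0,0]],
  [[0,0,-1.6],[0,0,0]],
  [[0,0,-2.2],[0,0,0]],
  [[0,0,-2.44],[0,0,0]],
  [[0,0,-2.44],[0,0,0]],
  [[0,0,-2.44],[0,0,0]],
])

```text
time: 14.88
tool_pos: [537.9, -32.1, 6.8]
tcp_rot: [179.3, 35.8, 168.5]
ft_force: [0.1, -0.0, 0.1]
finger_gap: 85.2
grip_force: 0.0
```

>>> send_rows([
  [[0,0,0],[0,0,0]],
  [[0,0,0],[0,0,0]],
  [[0,0,0],[0,0,0]],
  [[0,0,0],[0,0,0]],
  [[0,0,0],[0,0,0]],
], fingers=1, squeeze=50)

```text
time: 15.5
tool_pos: [538.0, -32.1, 6.7]
tcp_rot: [179.3, 35.9, 168.5]
ft_force: [-4.0, 0.6, 7.9]
finger_gap: 65.5
grip_force: 56.2
```

```bash
python3 -c "
from h import *
s=sense();print(s['tool_pos'],s['tcp_rot'],s['joint_pos'].round(1),s['ft_force'])"
```

```text
[537.9784276  -32.09033826   6.72476103] [179.33797516  35.87021407 168.5025822 ] [ -7.9 -13.9 139.8  -4.6  18.4 -82.6] [-4.02961722  0.64417783  7.9175747 ]
```

```bash
cat > p.py <<'E'
import numpy as np
boxes=[(0,5,-30,0),(0,5,12,60),(5,23,22,60),(5,23,-30,-10),(17,23,-30,60)]
def rect(x0,x1,z0,z1,n=.5):
    xs=np.arange(x0,x1+.01,n);zs=np.arange(z0,z1+.01,n)
    return np.array([(x,z) for x in xs for z in zs])
H=np.vstack([rect(0,10.5,0,3),rect(7.5,10.5,0,17),rect(-3.5,0,-64,3,1)])
def clear(th,P):
    c,s=np.cos(th),np.sin(th);W=P+np.c_[c*H[:,0]+s*H[:,1],-s*H[:,0]+c*H[:,1]]
    d=1e9
    for x0,x1,z0,z1 in boxes:
        dx=np.maximum(x0-W[:,0],W[:,0]-x1);dz=np.maximum(z0-W[:,1],W[:,1]-z1)
        sd=np.where((dx>0)|(dz>0),np.hypot(np.maximum(dx,0),np.maximum(dz,0)),np.maximum(dx,dz));d=min(d,sd.min())
    return d
if __name__=="__main__":
    for dep in(-20,-14,-10,-6,-3,0):
        c,s=np.cos(np.radians(50)),np.sin(np.radians(50))
        P0=np.array([-3.,13.1])+dep*np.array([s,c]);b=max((clear(np.radians(50),P0+o*np.array([-c,s])),o) for o in np.arange(-3,3.1,.25));print("in",dep,P0+b[1]*np.array([-c,s]),b)
    for t in range(50,-1,-5):
        b=max((clear(np.radians(t),np.array([x,z])),x,z) for x in np.arange(-8,.6,.5) for z in np.arange(-1,16,.5))
        print(t,np.round(b,2))
E
python3 p.py
```

```text
in -20 [-20.24925169   2.54238114] (np.float64(4.465222525337992), np.float64(3.0))
in -14 [-14.20671291   4.6755068 ] (np.float64(2.1424371619934828), np.float64(0.75))
in -10 [-10.66044443   6.6721239 ] (np.float64(1.4686531235374791), np.float64(0.0))
in -6 [-7.59626666  9.24327434] (np.float64(1.4686531235374785), np.float64(0.0))
in -3 [-4.65534572 10.40559273] (np.float64(1.6074606374829334), np.float64(-1.0))
in 0 [-3.3213938  13.48302222] (np.float64(-0.9051023535732821), np.float64(0.5))
50 [ 1.96 -5.   10.  ]
45 [ 2.08 -5.    9.5 ]
40 [ 2.15 -4.5   9.  ]
35 [ 2.14 -4.    8.5 ]
30 [ 2.4 -3.   7.5]
25 [ 2.72 -2.5   6.5 ]
20 [ 2.82 -1.5   5.5 ]
15 [ 2.66 -1.5   4.5 ]
10 [ 2.49 -1.5   4.  ]
5 [ 1.85 -1.5   2.5 ]
0 [ 1.5 -1.   3.5]
```

>>> send_rows([
  [[0,0,0.3],[0,0,0]],
  [[0,0,1],[0,0,0]],
  [[-0.2,0,2],[0,0,0]],
  [[-0.4,0,3],[0.03,0.15,0]],
  [[-0.4,0,4],[0.06,0.3,0]],
  [[-0.4,0,5],[0.09,0.45,0]],
  [[-0.4,0,5.8],[0.12,0.6,0]],
  [[-0.3,0,6.3],[0.15,0.75,0]],
  [[0,0,6.52],[0.18,0.9,0]],
  [[0,0,6.52],[0.208,1.026,0]],
])

```text
time: 16.75
tool_pos: [538.1, -32.0, 202.6]
tcp_rot: [179.4, -24.4, 168.5]
ft_force: [0.7, 0.0, -0.8]
finger_gap: 65.4
grip_force: 55.7
```

>>> send_rows([
  [[0.3,-0.06,0],[0,0,0]],
  [[0.9,-0.2,0],[0,0,0]],
  [[1.5,-0.33,0],[0,0,0]],
  [[1.5,-0.33,0],[0,0,0]],
  [[1.5,-0.33,0],[0,0,0]],
])

```text
time: 17.38
tool_pos: [581.7, -41.7, 201.8]
tcp_rot: [179.4, -24.1, 168.5]
ft_force: [0.2, -0.1, -0.8]
finger_gap: 65.1
grip_force: 55.7
```

```bash
cat > i.py <<'E'
from h import *
from scipy.spatial.transform import Rotation as R
G=np.array([703.7,-66.0,199.8]);X=np.array([.9652,-.1957,-.1736]);Y=np.array([.1987,.980,0]);Z=np.array([.1702,-.0345,.985])
def st(ex=41.,ez=57.3):
    for _ in range(4):
        s=sense();p=s["tool_pos"];r=R.from_euler("xyz",s["tcp_rot"],degrees=True).as_matrix()
        z=r[:,2];a=np.degrees(np.arctan2(z@X,-(z@Z)))  # tool angle off -Z toward X
        th=np.radians(35.9-10-(a-10+0) ) if 0 else None
        break
    # bin frame from tool: at grasp tool tilted 35.87 fwd from vertical, bin upright -> bin angle in groove frame
    world_a=np.degrees(np.arctan2(z[:2]@np.array([.98,-.1987]),-z[2]))
    t=np.radians(35.87-world_a-10);c,n=np.cos(t),np.sin(t)
    d=p-G;T=np.array([d@X,d@Z]);P=T+ex*np.array([c,-n])+ez*np.array([n,c])
    print("theta",np.degrees(t).round(1),"P",P.round(2),"y",(d@Y).round(1),"ytilt",np.round(np.degrees(np.arcsin(r[:,1]@X)),1),np.round(np.degrees(np.arcsin(r[:,1]@Z)),1),"F",s["ft_force"].round(1),(s["ft_force"]@X).round(1),(s["ft_force"]@Z).round(1),"gap",round(s["finger_gap"],1),s["time"],p.round(1))
    return P,t
if __name__=="__main__": st()
E
python3 i.py; python3 -c "
from h import *
s=snapshot('wrist');cv2.imwrite('pics/w4.png',s['img'][:,:,::-1])"
```

```text
theta 50.0 P [-52.65 -14.19] y -0.4 ytilt 0.2 0.6 F [ 0.2 -0.1 -0.8] 0.4 -0.7 gap 65.1 17.375 [581.7 -41.7 201.8]
```

View pics/w4.png

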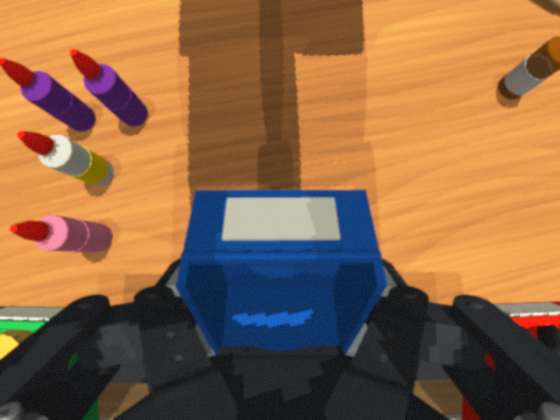

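The bin is held square, front up at (280,255). The white glue bottle is at (70,158) and the amber one at (530,70). I move to just before the groove mouth.

>>> send_rows([
  [[0.3,-0.06,0],[0,0,0]],
  [[0.6,-0.12,0.01],[0,0,0]],
  [[0.82,-0.166,0.02],[0,0,0]],
  [[0.82,-0.166,0.02],[0,0,0]],
  [[0.82,-0.166,0.02],[0,0,0]],
])

```text
time: 18.05
tool_pos: [606.6, -46.9, 201.4]
tcp_rot: [179.4, -24.3, 168.5]
ft_force: [0.4, -0.1, -1.5]
finger_gap: 65.4
grip_force: 55.7
```

```bash
python3 i.py
```

```text
theta 50.1 P [-27.53 -10.33] y -0.6 ytilt 0.2 0.6 F [ 0.4 -0.1 -1.5] 0.6 -1.4 gap 65.4 18.05 [606.6 -46.9 201.4]
```

>>> send_rows([
  [[0.09,-0.019,0.082],[0,0,0]],
  [[0.18,-0.037,0.165],[0,0,0]],
  [[0.275,-0.056,0.247],[0,0,0]],
  [[0.275,-0.056,0.247],[0,0,0]],
  [[0.275,-0.056,0.247],[0,0,0]],
])

```text
time: 18.68
tool_pos: [614.8, -48.5, 209.0]
tcp_rot: [179.4, -24.2, 168.5]
ft_force: [0.5, 0.0, -1.4]
finger_gap: 65.4
grip_force: 55.7
```

```bash
python3 i.py
```

```text
theta 50.1 P [-20.52  -1.33] y -0.5 ytilt 0.2 0.6 F [ 0.5  0.  -1.4] 0.7 -1.3 gap 65.4 18.675 [614.8 -48.5 209. ]
```

>>> send_rows([
  [[0.04,-0.009,0.025],[0,0,0]],
  [[0.085,-0.017,0.05],[0,0,0]],
  [[0.085,-0.017,0.05],[0,0,0]],
])

```text
time: 19.05
tool_pos: [617.5, -49.1, 210.6]
tcp_rot: [179.4, -24.2, 168.5]
ft_force: [-0.5, -0.7, -1.0]
finger_gap: 65.4
grip_force: 55.7
```

```bash
python3 i.py
```

```text
theta 50.1 P [-18.12   0.73] y -0.5 ytilt 0.2 0.6 F [-0.5 -0.7 -1. ] -0.2 -1.0 gap 65.4 19.05 [617.5 -49.1 210.6]
```

>>> send_rows([
  [[0.04,-0.009,0.025],[0,0,0]],
  [[0.085,-0.017,0.05],[0,0,0]],
  [[0.085,-0.017,0.05],[0,0,0]],
])

```text
time: 19.42
tool_pos: [620.1, -49.6, 212.1]
tcp_rot: [179.4, -24.2, 168.5]
ft_force: [-0.0, 0.2, -1.5]
finger_gap: 65.2
grip_force: 55.7
```

>>> send_rows([
  [[0.04,-0.009,0.025],[0,0,0]],
  [[0.085,-0.017,0.05],[0,0,0]],
  [[0.085,-0.017,0.05],[0,0,0]],
])

```text
time: 19.8
tool_pos: [622.6, -50.1, 213.7]
tcp_rot: [179.4, -24.2, 168.5]
ft_force: [-0.5, 0.1, -0.7]
finger_gap: 65.4
grip_force: 55.7
```

```bash
python3 i.py
```

```text
theta 50.1 P [-13.5    4.63] y -0.5 ytilt 0.2 0.6 F [-0.5  0.1 -0.7] -0.4 -0.8 gap 65.4 19.8 [622.6 -50.1 213.7]
```

>>> send_rows([
  [[0.016,-0.003,-0.029],[0,0,0]],
  [[0.033,-0.007,-0.058],[0,0,0]],
  [[0.033,-0.007,-0.058],[0,0,0]],
])

```text
time: 20.18
tool_pos: [623.3, -50.2, 212.3]
tcp_rot: [179.4, -24.3, 168.5]
ft_force: [-4.1, 0.2, 2.2]
finger_gap: 65.3
grip_force: 56.0
```

```bash
python3 i.py
```

```text
theta 50.1 P [-12.62   3.34] y -0.5 ytilt 0.2 0.6 F [-4.1  0.2  2.2] -4.4 1.4 gap 65.3 20.175 [623.3 -50.2 212.3]
```

>>> send_rows([
  [[0.016,-0.003,-0.029],[0,0,0]],
  [[0.033,-0.007,-0.058],[0,0,0]],
  [[0.033,-0.007,-0.058],[0,0,0]],
])

```text
time: 20.55
tool_pos: [623.4, -50.2, 212.0]
tcp_rot: [179.4, -24.4, 168.5]
ft_force: [-12.1, 2.4, 10.6]
finger_gap: 65.3
grip_force: 56.4
```

```bash
python3 i.py
```

```text
theta 50.2 P [-12.48   2.97] y -0.5 ytilt 0.2 0.6 F [-12.1   2.4  10.6] -14.0 8.3 gap 65.3 20.55 [623.4 -50.2 212. ]
```

>>> send_rows([
  [[-0.03,0.006,0.055],[0,0,0]],
  [[-0.062,0.013,0.11],[0,0,0]],
  [[-0.02,0.005,0.135],[0,0,0]],
  [[0.03,-0.005,0.165],[0,0,0]],
  [[0.079,-0.016,0.193],[0,0,0]],
  [[0.079,-0.016,0.193],[0,0,0]],
])

```text
time: 21.3
tool_pos: [627.0, -51.0, 215.8]
tcp_rot: [179.4, -24.2, 168.5]
ft_force: [0.4, -0.9, -1.5]
finger_gap: 65.4
grip_force: 55.8
```

```bash
python3 i.py
```

```text
theta 50.1 P [-9.46  7.54] y -0.6 ytilt 0.2 0.6 F [ 0.4 -0.9 -1.5] 0.8 -1.3 gap 65.4 21.3 [627.  -51.  215.8]
```

>>> send_rows([
  [[0.04,-0.009,0.025],[0,0,0]],
  [[0.085,-0.017,0.05],[0,0,0]],
  [[0.115,-0.023,0.067],[0,0,0]],
  [[0.115,-0.023,0.067],[0,0,0]],
])

```text
time: 21.8
tool_pos: [630.4, -51.7, 218.0]
tcp_rot: [179.4, -24.2, 168.5]
ft_force: [-0.1, 0.0, -0.8]
finger_gap: 65.7
grip_force: 55.8
```

```bash
python3 i.py
```

```text
theta 50.1 P [-6.45 10.23] y -0.5 ytilt 0.2 0.6 F [-0.1  0.  -0.8] -0.0 -0.8 gap 65.7 21.8 [630.4 -51.7 218. ]
```

>>> send_rows([
  [[0.04,-0.009,0.025],[0,0,0]],
  [[0.085,-0.017,0.05],[0,0,0]],
  [[0.127,-0.026,0.075],[0,0,0]],
  [[0.17,-0.034,0.1],[0,0,0]],
  [[0.17,-0.034,0.1],[0,0,0]],
])

```text
time: 22.42
tool_pos: [633.3, -52.3, 219.9]
tcp_rot: [179.4, -24.6, 168.5]
ft_force: [-10.7, 1.7, -2.6]
finger_gap: 65.5
grip_force: 57.7
```

```bash
python3 i.py
```

```text
theta 50.5 P [-3.79 12.19] y -0.6 ytilt 0.2 0.6 F [-10.7   1.7  -2.6] -10.2 -4.5 gap 65.5 22.425 [633.3 -52.3 219.9]
```

>>> send_rows([
  [[-0.08,0.016,-0.07],[0,0,0]],
  [[-0.161,0.033,-0.137],[0,0,0]],
  [[-0.161,0.033,-0.137],[0,0,0]],
  [[-0.161,0.033,-0.137],[0,0,0]],
])

```text
time: 22.92
tool_pos: [630.7, -51.7, 217.1]
tcp_rot: [179.4, -24.2, 168.5]
ft_force: [0.0, -0.7, -1.0]
finger_gap: 65.4
grip_force: 58.2
```

```bash
cat > sw.py <<'E'
from i import *
P,t=st()
tb=np.array([[50,-5,10],[45,-5,9.5],[40,-4.5,9],[35,-4,8.5],[30,-3,7.5],[25,-2.5,6.5],[20,-1.5,5.5],[15,-1.5,4.5],[10,-1.5,4],[5,-1.5,2.5],[0,-1.2,1.5]])
off=lambda t:41*np.array([np.cos(t),-np.sin(t)])+57.3*np.array([np.sin(t),np.cos(t)])
T0=P-off(t)
for th in range(45,-1,-5):
    r=np.radians(th);w=np.array([np.interp(-th,-tb[:,0],tb[:,k]) for k in(1,2)])-[1,.8]
    D=w-off(r)-T0;W=(D[0]*X+D[1]*Z)/30;a=-(t-r)
    print(th,[W.round(3).tolist(),(a*Y).round(3).tolist()])
E
python3 sw.py
```

```text
theta 50.1 P [-5.96  9.45] y -0.5 ytilt 0.2 0.6 F [ 0.  -0.7 -1. ] 0.3 -0.9 gap 65.4 22.925 [630.7 -51.7 217.1]
45 [[-0.017, 0.003, -0.232], [-0.018, -0.087, -0.0]]
40 [[0.003, -0.001, -0.456], [-0.035, -0.172, -0.0]]
35 [[0.041, -0.008, -0.679], [-0.052, -0.258, -0.0]]
30 [[0.109, -0.022, -0.918], [-0.07, -0.343, -0.0]]
25 [[0.178, -0.036, -1.15], [-0.087, -0.429, -0.0]]
20 [[0.279, -0.057, -1.378], [-0.104, -0.514, -0.0]]
15 [[0.364, -0.074, -1.594], [-0.122, -0.6, -0.0]]
10 [[0.468, -0.095, -1.784], [-0.139, -0.685, -0.0]]
5 [[0.58, -0.118, -1.997], [-0.156, -0.771, -0.0]]
0 [[0.718, -0.146, -2.184], [-0.174, -0.856, -0.0]]
```

Swing in stages, watching the force.

>>> send_rows([
  [[-0.008,0.002,-0.116],[-0.009,-0.043,0]],
  [[-0.017,0.003,-0.232],[-0.018,-0.087,0]],
  [[-0.007,0.001,-0.344],[-0.026,-0.13,0]],
  [[0.003,-0.001,-0.456],[-0.035,-0.172,0]],
  [[0.022,-0.005,-0.567],[-0.043,-0.215,0]],
  [[0.041,-0.008,-0.679],[-0.052,-0.258,0]],
  [[0.041,-0.008,-0.679],[-0.052,-0.258,0]],
])

```text
time: 23.8
tool_pos: [631.5, -51.8, 197.0]
tcp_rot: [179.4, -9.1, 168.5]
ft_force: [0.2, -0.6, -0.8]
finger_gap: 65.7
grip_force: 58.3
```

```bash
python3 sw.py
```

```text
theta 35.0 P [-5.54  7.86] y -0.4 ytilt 0.0 0.7 F [ 0.2 -0.6 -0.8] 0.4 -0.8 gap 65.7 23.8 [631.5 -51.8 197. ]
45 [[-0.041, 0.008, 0.438], [0.035, 0.171, 0.0]]
40 [[-0.021, 0.004, 0.214], [0.017, 0.085, 0.0]]
35 [[0.017, -0.003, -0.009], [-0.0, -0.0, -0.0]]
30 [[0.085, -0.017, -0.248], [-0.017, -0.086, -0.0]]
25 [[0.153, -0.031, -0.48], [-0.035, -0.171, -0.0]]
20 [[0.255, -0.052, -0.708], [-0.052, -0.257, -0.0]]
15 [[0.34, -0.069, -0.924], [-0.069, -0.342, -0.0]]
10 [[0.443, -0.09, -1.114], [-0.087, -0.428, -0.0]]
5 [[0.555, -0.113, -1.327], [-0.104, -0.513, -0.0]]
0 [[0.694, -0.141, -1.514], [-0.121, -0.599, -0.0]]
```

>>> send_rows([
  [[0.05,-0.01,-0.13],[-0.009,-0.043,0]],
  [[0.085,-0.017,-0.248],[-0.017,-0.086,0]],
  [[0.119,-0.024,-0.364],[-0.026,-0.128,0]],
  [[0.153,-0.031,-0.48],[-0.035,-0.171,0]],
  [[0.204,-0.042,-0.594],[-0.043,-0.214,0]],
  [[0.255,-0.052,-0.708],[-0.052,-0.257,0]],
  [[0.255,-0.052,-0.708],[-0.052,-0.257,0]],
])

```text
time: 24.68
tool_pos: [638.9, -53.4, 175.1]
tcp_rot: [179.3, 5.8, 168.5]
ft_force: [0.3, -0.1, -0.5]
finger_gap: 65.7
grip_force: 58.3
```

```bash
python3 sw.py
```

```text
theta 20.1 P [-2.52  3.91] y -0.5 ytilt -0.1 0.6 F [ 0.3 -0.1 -0.5] 0.4 -0.4 gap 65.7 24.675 [638.9 -53.4 175.1]
45 [[-0.289, 0.059, 1.169], [0.086, 0.426, 0.0]]
40 [[-0.269, 0.055, 0.945], [0.069, 0.341, 0.0]]
35 [[-0.232, 0.047, 0.722], [0.052, 0.255, 0.0]]
30 [[-0.164, 0.033, 0.483], [0.034, 0.169, 0.0]]
25 [[-0.095, 0.019, 0.251], [0.017, 0.084, 0.0]]
20 [[0.007, -0.001, 0.022], [-0.0, -0.002, -0.0]]
15 [[0.092, -0.019, -0.193], [-0.018, -0.087, -0.0]]
10 [[0.195, -0.04, -0.384], [-0.035, -0.173, -0.0]]
5 [[0.307, -0.062, -0.597], [-0.052, -0.258, -0.0]]
0 [[0.446, -0.09, -0.784], [-0.07, -0.344, -0.0]]
```

>>> send_rows([
  [[0.05,-0.01,-0.09],[-0.009,-0.043,0]],
  [[0.092,-0.019,-0.193],[-0.018,-0.087,0]],
  [[0.145,-0.03,-0.29],[-0.026,-0.13,0]],
  [[0.195,-0.04,-0.384],[-0.035,-0.173,0]],
  [[0.25,-0.051,-0.49],[-0.043,-0.215,0]],
  [[0.307,-0.062,-0.597],[-0.052,-0.258,0]],
  [[0.307,-0.062,-0.597],[-0.052,-0.258,0]],
])

```text
time: 25.55
tool_pos: [648.0, -55.3, 156.8]
tcp_rot: [179.3, 20.8, 168.5]
ft_force: [0.3, -0.2, -1.6]
finger_gap: 65.1
grip_force: 58.3
```

```bash
python3 sw.py|sed -n '1p;11p'
```

```text
theta 5.1 P [-2.45  1.25] y -0.5 ytilt -0.3 0.6 F [ 0.3 -0.2 -1.6] 0.7 -1.6 gap 65.1 25.55 [648.  -55.3 156.8]
0 [[0.141, -0.029, -0.174], [-0.018, -0.087, -0.0]]
```

>>> send_rows([
  [[0.05,-0.01,-0.06],[-0.006,-0.029,0]],
  [[0.1,-0.02,-0.12],[-0.012,-0.058,0]],
  [[0.141,-0.029,-0.174],[-0.018,-0.087,0]],
  [[0.141,-0.029,-0.174],[-0.018,-0.087,0]],
])

```text
time: 26.05
tool_pos: [652.7, -56.2, 152.0]
tcp_rot: [179.3, 25.9, 168.5]
ft_force: [0.5, 0.4, -1.4]
finger_gap: 65.5
grip_force: 58.3
```

>>> send_rows([
  [[-0.006,0.001,-0.033],[0,0,0]],
  [[-0.011,0.002,-0.066],[0,0,0]],
  [[-0.011,0.002,-0.066],[0,0,0]],
])

```text
time: 26.42
tool_pos: [653.1, -56.3, 150.8]
tcp_rot: [179.3, 26.1, 168.5]
ft_force: [0.9, -0.3, -0.2]
finger_gap: 65.2
grip_force: 58.6
```

```bash
python3 i.py
```

```text
theta -0.2 P [-1.41  0.22] y -0.6 ytilt -0.4 0.5 F [ 0.9 -0.3 -0.2] 1.0 -0.0 gap 65.2 26.425 [653.1 -56.3 150.8]
```

>>> send_rows([
  [[-0.006,0.001,-0.033],[0,0,0]],
  [[-0.011,0.002,-0.066],[0,0,0]],
  [[-0.011,0.002,-0.066],[0,0,0]],
])

```text
time: 26.8
tool_pos: [653.3, -56.3, 150.3]
tcp_rot: [179.3, 26.2, 168.5]
ft_force: [-6.8, 0.2, 9.5]
finger_gap: 65.3
grip_force: 59.7
```

```bash
python3 i.py
```

```text
theta -0.3 P [-1.27 -0.08] y -0.5 ytilt -0.4 0.5 F [-6.8  0.2  9.5] -8.2 8.2 gap 65.3 26.8 [653.3 -56.3 150.3]
```

>>> send_rows([
  [[-0.034,0.007,0.05],[0,0,0]],
  [[-0.034,0.007,0.05],[0,0,0]],
  [[-0.034,0.007,0.05],[0,0,0]],
])

```text
time: 27.18
tool_pos: [651.9, -56.0, 150.6]
tcp_rot: [179.3, 26.1, 168.5]
ft_force: [-0.2, 0.1, 4.9]
finger_gap: 65.7
grip_force: 58.8
```

>>> send_rows([
  [[0,0,0],[0,0,0]],
  [[0,0,0],[0,0,0]],
  [[0,0,0],[0,0,0]],
  [[0,0,0],[0,0,0]],
  [[0,0,0],[0,0,0]],
], fingers=0)

```text
time: 27.8
tool_pos: [651.2, -55.9, 149.5]
tcp_rot: [179.3, 26.0, 168.5]
ft_force: [-0.1, -0.3, 0.7]
finger_gap: 85.3
grip_force: 0.0
```

>>> send_rows([
  [[-0.3,0.06,0.6],[0,0,0]],
  [[-1,0.2,2],[0,0,0]],
  [[-2,0.4,3.8],[0,0,0]],
  [[-3,0.6,4.2],[0,0,0]],
  [[-3,0.6,4.2],[0,0,0]],
  [[-3,0.6,4.2],[0,0,0]],
])

```text
time: 28.55
tool_pos: [561.3, -37.9, 275.2]
tcp_rot: [179.3, 26.0, 168.5]
ft_force: [0.8, 0.0, -0.4]
finger_gap: 85.2
grip_force: 0.0
```

```bash
cat > k.py <<'E'
from h import *
s=snapshot("wrist");cv2.imwrite("pics/w5.png",s["img"][:,:,::-1])
np.savez("w5.npz",**{k:np.array(s[k]) for k in("img","K","k1","pose")})
for l in("bin","bin_hook","glue","groove"):
    for d in finder.pinpoint(l,"wrist")[:4]:
        u,v=d["at"][0]*560,d["at"][1]*420;print(l,round(d["confidence"],2),round(u),round(v),onz(s,u,v,0).round(1))
t=snapshot("top")
for c,z in("glue",0),("bin",0):
    for d in finder.pinpoint(c,"top")[:5]:
        u,v=d["at"][0]*560,d["at"][1]*420;print("top",c,round(d["confidence"],2),round(u),round(v),onz(t,u,v,z).round(1))
print(sense()["tool_pos"],sense()["tcp_rot"])
E
python3 k.py
```

```text
bin 0.92 281 215 [786.3 -80.5   0. ]
bin_hook 0.85 278 294 [ 998.7 -128.8    0. ]
bin_hook 0.4 282 210 [775.8 -77.    0. ]
glue 0.67 100 66 [ 518.2 -234.8    0. ]
groove 0.71 278 296 [1007.5 -129.     0. ]
top glue 0.7 350 263 [ 371.2 -230.1    0. ]
top glue 0.64 348 240 [ 443.1 -225.5    0. ]
top glue 0.63 351 214 [ 524.  -238.6    0. ]
top glue 0.44 333 257 [ 389.7 -176.6    0. ]
top bin 0.65 296 168 [675.5 -65.9   0. ]
[561.23538633 -37.95229831 274.95176896] [179.33510677  25.97478724 168.50034284]
```

View pics/w5.png

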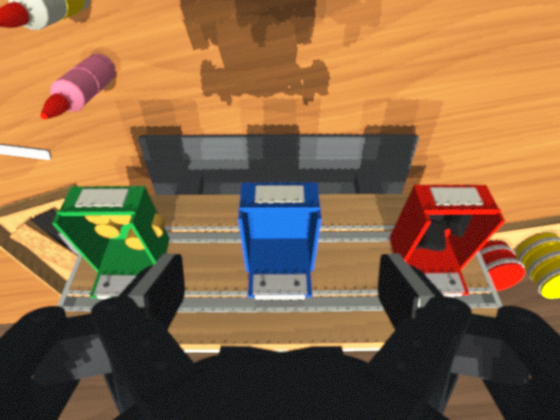

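The blue bin hangs at (280,240), flush with its red and green neighbours (face label at row 193, hook at row 286). Now the white glue bottle at about (443,-225).

>>> send_rows([
  [[-1,-1,0.5],[0.03,0.15,0]],
  [[-2.2,-2.4,0.5],[0.06,0.3,0]],
  [[-3.4,-3.8,0],[0.09,0.444,0]],
  [[-4.6,-5.2,-0.8],[0.09,0.444,0]],
  [[-5.2,-6,-1.5],[0.09,0.444,0]],
  [[-5.2,-6,-1.5],[0.09,0.444,0]],
  [[-5.2,-6,-1.5],[0.09,0.444,0]],
  [[-5.2,-6,-1.5],[0.09,0.444,0]],
], fingers=0.41)

```text
time: 29.95
tool_pos: [406.3, -217.4, 231.7]
tcp_rot: [179.4, 0.2, 168.6]
ft_force: [-0.5, -0.8, -0.3]
finger_gap: 50.3
grip_force: 0.0
```

```bash
cat > l.py <<'E'
from h import *
s=snapshot("wrist");cv2.imwrite("pics/w6.png",s["img"][:,:,::-1]);im=s["img"].astype(int)
for d in finder.trace("glue","wrist")[:5]:
    m=d["mask"];b=np.array(d["box"])*[560,420,560,420];print("mask",round(d["confidence"],2),b.round(),np.median(im[m],0))
for d in finder.pinpoint("glue","wrist")[:5]:
    u,v=d["at"][0]*560,d["at"][1]*420;print("at",round(d["confidence"],2),round(u),round(v),onz(s,u,v,0).round(1))
hsv=cv2.cvtColor(s["img"],cv2.COLOR_RGB2HSV)
y=cv2.inRange(hsv,(24,150,80),(36,255,255));n,l,st,ce=cv2.connectedComponentsWithStats(y)
for i in range(1,n):
    if st[i,4]>40: print("yellow",st[i],ce[i].round(),onz(s,*ce[i],25).round(1))
print(sense()["tool_pos"],sense()["tcp_rot"],sense()["finger_gap"])
E
python3 l.py
```

```text
mask 0.96 [297. 134.  40.  42.] [103.5  36.   88. ]
mask 0.85 [236. 139.  32.  41.] [98. 34. 80.]
mask 0.8 [264. 195.  39.  57.] [111.  94.  77.]
mask 0.73 [269. 254.  32.  74.] [113.  57.  65.]
at 0.93 259 152 [ 376.1 -235.1    0. ]
at 0.9 280 209 [ 447.2 -224.4    0. ]
at 0.7 285 265 [ 520.1 -232.9    0. ]
at 0.62 309 147 [ 381.7 -177.8    0. ]
yellow [268 199  28  14 190] [281. 204.] [ 435.2 -221.1   25. ]
[ 405.9435255  -217.43422941  231.30934325] [1.79370575e+02 1.45485971e-01 1.68589156e+02] 50.39219688193714
```

>>> send_rows([
  [[0.7,-0.12,-0.5],[0,0,0]],
  [[1.31,-0.237,-1.2],[0,0,0]],
  [[1.31,-0.237,-2],[0,0,0]],
  [[1.31,-0.237,-2.8],[0,0,0]],
  [[1.31,-0.237,-3.6],[0,0,0]],
  [[1.31,-0.237,-4.4],[0,0,0]],
  [[1.31,-0.237,-5.2],[0,0,0]],
  [[1.31,-0.237,-5.8],[0,0,0]],
  [[1.31,-0.237,-5.9],[0,0,0]],
  [[1.31,-0.237,-5.9],[0,0,0]],
])

```text
time: 31.35
tool_pos: [444.9, -225.1, 54.1]
tcp_rot: [179.4, 0.1, 168.5]
ft_force: [0.6, 0.2, 0.7]
finger_gap: 50.7
grip_force: 0.0
```

>>> send_rows([
  [[0,0,0],[0,0,0]],
  [[0,0,0],[0,0,0]],
  [[0,0,0],[0,0,0]],
  [[0,0,0],[0,0,0]],
], fingers=1, squeeze=25)

```text
time: 31.85
tool_pos: [445.4, -225.5, 54.7]
tcp_rot: [179.4, 0.2, 168.5]
ft_force: [0.2, 0.7, 5.7]
finger_gap: 31.2
grip_force: 25.1
```

>>> send_rows([
  [[0,0,0.3],[0,0,0]],
  [[0,0,1.3],[0,0,0]],
  [[0,0,2.7],[0,0,0]],
  [[0,0,4.2],[0,0,0]],
  [[0,0,5.7],[0,0,0]],
  [[0.3,0.3,6.9],[0,0,0]],
  [[1.2,1,7.2],[0,0,0]],
  [[2.3,1.8,7.2],[0.01,0.04,0]],
  [[3.4,2.7,7.2],[0.02,0.08,0]],
  [[4.5,3.6,7.2],[0.03,0.12,0]],
])

```text
time: 33.1
tool_pos: [580.2, -116.1, 270.0]
tcp_rot: [179.0, -7.1, 168.5]
ft_force: [0.6, -1.3, -1.0]
finger_gap: 31.5
grip_force: 25.0
```

>>> send_rows([
  [[1,0.7,0],[0.005,0.051,0]],
  [[2,1.35,0],[0.005,0.051,0]],
  [[2.7,1.8,0],[0.005,0.051,0]],
  [[2.95,1.95,0],[0.005,0.051,0]],
  [[2.95,1.95,0],[0.005,0.051,0]],
  [[2.95,1.95,0],[0.005,0.051,0]],
])

```text
time: 33.85
tool_pos: [667.4, -59.3, 269.9]
tcp_rot: [179.4, -9.9, 168.4]
ft_force: [1.4, 0.2, -0.5]
finger_gap: 31.5
grip_force: 25.0
```

```bash
cat > m.py <<'E'
from i import *
s=sense();p=s["tool_pos"];d=p-G;r=R.from_euler("xyz",s["tcp_rot"],degrees=True).as_matrix();z=-r[:,2]
print("tcp groove",(d@X).round(1),(d@Y).round(1),(d@Z).round(1),"axis",z@X,z@Y,"F",s["ft_force"].round(1),"gap",s["finger_gap"],s["time"],p.round(1))
D=np.array([-47.3,-.5,-6.6])-[d@X,d@Y,d@Z];print("to go",((D[0]*X+D[1]*Y+D[2]*Z)/30).round(3))
E
python3 m.py
```

```text
tcp groove -48.5 -0.6 62.6 axis -0.001281700856681914 -0.01160818320726088 F [ 1.4  0.2 -0.5] gap 31.49914588379426 33.85 [667.4 -59.3 269.9]
to go [-0.353  0.076 -2.28 ]
```

>>> send_rows([
  [[-0.05,0.01,-0.3],[0,0,0]],
  [[-0.11,0.02,-0.7],[0,0,0]],
  [[-0.17,0.035,-1.1],[0,0,0]],
  [[-0.23,0.05,-1.5],[0,0,0]],
  [[-0.29,0.062,-1.85],[0,0,0]],
  [[-0.31,0.066,-2],[0,0,0]],
  [[-0.31,0.066,-2],[0,0,0]],
])

```text
time: 34.72
tool_pos: [658.6, -56.4, 209.2]
tcp_rot: [179.3, -10.0, 168.5]
ft_force: [0.1, -0.6, -1.0]
finger_gap: 31.4
grip_force: 25.0
```

>>> send_rows([
  [[-0.017,0.003,-0.1],[0,0,0]],
  [[-0.034,0.007,-0.2],[0,0,0]],
  [[-0.034,0.007,-0.2],[0,0,0]],
])

```text
time: 35.1
tool_pos: [657.6, -56.3, 203.4]
tcp_rot: [179.3, -9.9, 168.5]
ft_force: [-0.3, 1.0, -0.8]
finger_gap: 31.2
grip_force: 25.0
```

```bash
python3 m.py
```

```text
tcp groove -47.1 0.3 -4.7 axis -0.0009887173676417017 -0.011743208373940554 F [-0.3  1.  -0.8] gap 31.17960767883059 35.1 [657.6 -56.3 203.4]
to go [-0.024 -0.024 -0.062]
```

>>> send_rows([
  [[-0.006,0.001,-0.033],[0,0,0]],
  [[-0.009,0.002,-0.05],[0,0,0]],
  [[-0.009,0.002,-0.05],[0,0,0]],
])

```text
time: 35.48
tool_pos: [657.4, -56.3, 202.1]
tcp_rot: [179.3, -9.9, 168.5]
ft_force: [-0.3, 0.3, -0.3]
finger_gap: 31.0
grip_force: 25.0
```

>>> send_rows([
  [[-0.006,0.001,-0.033],[0,0,0]],
  [[-0.006,0.001,-0.033],[0,0,0]],
])

```text
time: 35.72
tool_pos: [657.2, -56.2, 201.0]
tcp_rot: [179.3, -9.9, 168.5]
ft_force: [0.6, 1.0, -1.4]
finger_gap: 31.1
grip_force: 25.0
```

>>> send_rows([
  [[-0.006,0.001,-0.033],[0,0,0]],
  [[-0.006,0.001,-0.033],[0,0,0]],
])

```text
time: 35.98
tool_pos: [657.2, -56.2, 200.4]
tcp_rot: [179.3, -9.9, 168.5]
ft_force: [-0.6, -0.6, 0.4]
finger_gap: 31.5
grip_force: 25.1
```

>>> send_rows([
  [[-0.006,0.001,-0.033],[0,0,0]],
  [[-0.006,0.001,-0.033],[0,0,0]],
])

```text
time: 36.22
tool_pos: [657.3, -56.2, 200.1]
tcp_rot: [179.3, -9.8, 168.5]
ft_force: [0.1, -0.5, 4.8]
finger_gap: 31.1
grip_force: 25.4
```

>>> send_rows([
  [[0.002,0,0.02],[0,0,0]],
  [[0.002,0,0.02],[0,0,0]],
  [[0.002,0,0.02],[0,0,0]],
  [[0.002,0,0.02],[0,0,0]],
], fingers=0.3)

```text
time: 36.72
tool_pos: [656.8, -56.1, 199.5]
tcp_rot: [179.3, -9.9, 168.5]
ft_force: [-1.5, -0.2, -0.5]
finger_gap: 60.0
grip_force: 0.0
```

>>> send_rows([
  [[0.06,-0.012,0.35],[0,0,0]],
  [[0.15,-0.03,0.9],[0,0,0]],
  [[0.3,-0.06,1.8],[0,0,0]],
  [[0.5,-0.1,3],[0,0,0]],
  [[-0.5,0.1,4],[0,-0.1,0]],
  [[-2,0.4,4.5],[-0.05,-0.3,0]],
  [[-3.5,0.7,4.5],[-0.1,-0.5,0]],
  [[-4,0.8,4.5],[-0.12,-0.6,0]],
  [[-4,0.8,4.5],[-0.12,-0.6,0]],
  [[-4,0.8,4.5],[-0.12,-0.6,0]],
])

```text
time: 37.98
tool_pos: [533.7, -31.3, 333.9]
tcp_rot: [179.2, 25.2, 168.5]
ft_force: [-0.2, -0.2, -0.3]
finger_gap: 59.6
grip_force: 0.0
```

```bash
python3 -c "
from h import *
s=snapshot('wrist');cv2.imwrite('pics/w7.png',s['img'][:,:,::-1]);print(sense()['tool_pos'],sense()['time'])"
```

```text
[535.69632091 -31.76139677 336.07533824] 38.025
```

View pics/w7.png

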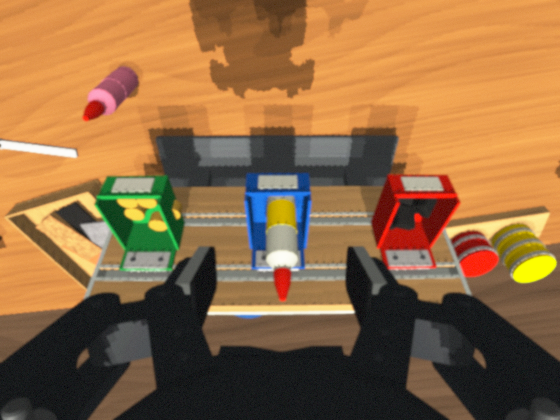

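The blue bin hangs home at (278,220), and the glue stands upright in it (base about (282,205), cap at (283,282)). I hand the job in.

```bash
python3 -c "
from bench import order
print(order.hand_in())"
```

```text
the job is handed in; nothing more can be done
None
```

I hung the blue bin home in the top groove midway between the red and green bins, stood the white glue bottle upright in it, and handed the job in at about 38 s; the hand-in returned no verdict.

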